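Lock the microscope's rotary stage with its index pin

TASK

Spin the loose round microscope stage in its mount (its black posts are there to push it by) until one of its two index holes lies under the hole in the blue clevis. Then take the teal-headed lock pin from the rack, pass it down through clevis, stage and mount until its flange is fully home on the blue clevis, and let go. Leave the orange gauge pin in the rack and the other things on the table where they are.

Things in the scene. Friction and masses are not known exactly. Their poses are not given: they have to be found in the camera images.
- mount: fixed stage mount: white round base 144 mm across, 20 mm high. Origin: centre of its underside, on the stage's vertical turning axis; x points level from that axis to the clevis (fork) on one side. Clevis: white lower block 20 mm high, white upright 110 to 128 mm from the axis, blue upper plate 44 mm wide, 66 to 128 mm from the axis, 42 to 54 mm above the table. Never moves.
- clevis_hole (a point): centre of the mouth of the vertical 16.5 mm hole in the blue plate, on its top face, 54 mm above the table, 85 mm from the turning axis along the mount's x. The hole goes on below through the lower block, down to the table. Axes as mount.
- stage (a joint): angle (rad) of the dark steel stage about the mount's axis, anticlockwise from above; 0: hole a, +-pi: hole b under the clevis hole. No end stops; light drag (2 N of push on a post) holds it where left. Disc 132 mm across, two opposite ears 40 mm wide reaching 105 mm from the axis, 24 to 38 mm above the table, two black posts on top. The pin's nose can pull it in about 3 mm at the hole, no more.
- stage_hole_a (a point): centre of the top of the 16.5 mm through hole in one ear of the stage, 85 mm from the axis, 38 mm above the table. Its axes turn with the stage: x points from the turning axis to hole a, z up.
- stage_hole_b (a point): the same in the opposite ear (180 degrees round); either hole will do.
- post_a (a point): centre of the top of one black upright post on the stage: 26 mm diameter, 50 mm tall, its top 88.5 mm above the table, 48 mm from the axis, 90 degrees anticlockwise of hole a. Posts pass inside the clevis; a tool more than 54 mm above the table clears the clevis.
- post_b (a point): the other post, like post_a, 180 degrees round from it.
- rack: fixed white pin rack, 150 x 70 x 60 mm, origin at the centre of its underside, x along its length; two 22.5 mm holes through its top face at x = +40 and -40 mm, a pin hanging upright by its flange in each.
- lock_pin: loose steel pin, teal head, 0.08 to 0.17 kg. Origin: on its axis at the underside of its flange, z up. Flange 32 mm across (z 0 to 6 mm); round head 26 mm diameter (z 6 to 48 mm); shaft 14 mm diameter (z 0 to -44 mm), nose tapering to 6 mm at z = -50 mm. Starts upright in one of the rack's holes, flange on the rack's top, 60 mm above the table.
- gauge_pin: loose orange-headed gauge pin of the same shape and frame but with a 19.5 mm shaft that does not fit the clevis; in the rack's other hole. Stays there.
- medium_bottle: bystander: bottle with teal cap, 72 mm diameter, 150 mm tall, origin at its underside
- pen: bystander: blue pen 145 mm long lying between mount and rack, 10 mm thick, origin at its underside, x along it
- dish: bystander: closed flat clear dish, 90 mm diameter, 16 mm high, origin at its underside
- lens_jar: bystander: jar 60 mm diameter, 70 mm tall, origin at its underside
- notebook: bystander: notebook 150 x 210 x 12 mm, origin at its underside
- objective: bystander: objective lens standing on end, 34 mm diameter, 52 mm tall, origin at its underside
There are look-alikes about, which are no part of the job. What is shaped like the lock_pin but purple is not meant.

How it is judged:
By the outcome, as a careful person would: the job done as asked, in the order asked, and still so for the second after the job is handed in, with the robot touching nothing.
It also fails if it takes over 58 s, if anything falls off the work surface, if the arm or the gripper's body presses on something with over 40 N, if the wrist force passes 120 N, or if a joint passes its speed limit or range.

ROBOT

A 6-joint arm with a two-finger parallel gripper is mounted at the origin on the work surface. World frame = base frame: x ahead of the robot, y to its left, z up, the work surface at z = 0. Lengths are in m, angles in rad, forces in N, time in s.
With the tool pointing down it reaches from about 0.25 to 0.775 m from the base axis. Payload 4 kg.
Tool frame: the origin (TCP) lies on the centre line of the jaws, within the pads' length; the fingertips stand 14 mm ahead of it and the grasp point (between the pads) lies 5 mm behind it; z points along the fingers, y is the direction in which the jaws open and shut (so a half turn about z gives the same grasp; the last joint's range is limited). The gripper opens to 85 mm and grips with 20 to 120 N. Pads are 22 mm wide; open, the fingers measure 114 mm over their backs; the gripper's body (76 mm by 85 mm) begins 54 mm behind the grasp point. The pads swing forward as they close: fully open they stand 13 mm farther back than shut.
Start: joints at [1.095, 0.087, 1.371, -0, 1.684, -0.103], TCP at [0.2, 0.512, 0.245] pointing down, gripper open.
Joint ranges: [-3.1, 3.1], [-0.76, 2.03], [0.27, 2.55], [-1.08, 4.22], [0.17, 2.65], [-2.57, 2.57]. Speed limits (rad/s): [2.79, 2.79, 3.14, 3.14, 3.14, 3.14].

INTERFACE

Orientations are given as a rotation vector (axis times angle).
In Python, from workcell import r gives the robot as it stands. Calls block until the motion is done:
- r.goto(position, orientation): joint-space move of the TCP to a pose.
- r.servo_line(position, frame=None, speed=0.15, guard=None): straight line of the TCP; frame=None keeps the orientation; speed is the mean speed in m/s. With guard (N) it stops when the force on the tool has changed by that much, and returns True; else False.
- r.movej(angles): joint-space move.
- r.move_gripper(opening): finger opening in m; the grip force is fixed at half the most; returns when the fingers have stopped.
- r.sleep(seconds).
- r.inverse_kinematics(position, orientation): joint angles nearest the present ones, or None.
- r.observe(): the state.
- r.grab_frame(name): name is "side" or "top"; returns a dict with "color" (400x640x3 uint8, red, green, blue), "depth" (400x640 float32, m along the optical axis (not along the pixel's ray), 0 where there is no reading), "K" (3x3 intrinsics, pixels), "R" (3x3) and "t" (3): a world point X has camera coordinates R X + t. Camera axes: x right, y down, z forward; pixel columns grow to the right and rows downward; lengths in m; the calibration is good to about 2 mm. A picture is of the moment at which its call begins.
A pose or a line that the arm cannot do raises r.IKError and nothing moves.
- r.close_job(): hands the job in, once; it reports no verdict.
The state is a dict: "time_s": time; "joint_pos": joint angles; "qd": joint speeds; "tau": joint torques, N m; "ee_pos": TCP position; "orientation": TCP orientation; "wrist_force": force on the tool from outside, world axes, zero at the start; "wrist_torque": the same for the moment, N m; "opening": finger opening in m.
Only numpy, scipy, OpenCV 4.12 (cv2) and the standard library are available. Lean on these libraries where they do the work, as an engineer would, in place of code of your own. Each camera call takes 0.05 s, during which the arm holds its last target.

## Working session

There is one attempt and no reset: what is moved stays moved. The work goes in short steps, each a Python script; the robot and the scene stay as the last script left them, time stands still between calls to the robot, and variables do not carry over. Pictures are saved under pics/ and viewed, and the job is handed in when it is done.

```bash
ls; mkdir -p pics; python3 - <<'E'
from workcell import r
import cv2,numpy as np
for n in("top","side"):
    f=r.grab_frame(n); np.savez(f"f_{n}.npz",**f)
    cv2.imwrite(f"pics/{n}0.png",f["color"][:,:,::-1])
    print(n,f["K"],f["R"],f["t"],(f["depth"]>0).mean())
print(r.observe())
E
```

```text
pics
top [[520.32267521   0.         316.80718534]
 [  0.         520.32267521 195.82735015]
 [  0.           0.           1.        ]] [[-0.08697182 -0.99620368 -0.00375811]
 [-0.97441639  0.08585328 -0.20770631]
 [ 0.20724044 -0.01440264 -0.97818401]] [0.03419442 0.59098471 1.46474452] 0.99618359375
side [[502.09904696   0.         319.14433573]
 [  0.         502.09904696 211.39438912]
 [  0.           0.           1.        ]] [[ 0.79775952 -0.60264568 -0.01994832]
 [-0.31880082 -0.39347358 -0.86229031]
 [ 0.51180639  0.69425984 -0.50602123]] [-0.46184519  0.2689562   1.0669841 ] 0.99606640625
{'time_s': 0.1, 'joint_pos': array([ 1.09489581e+00,  8.79126359e-02,  1.37216683e+00,  1.74096807e-05,
        1.68358440e+00, -1.03086842e-01]), 'qd': array([ 0.00054434, -0.00212036, -0.00430338, -0.00072293,  0.00056443,
       -0.00110972]), 'tau': array([ 2.69946526e-03, -3.53012180e+01, -3.14220142e+01, -1.01357523e-04,
        7.87741301e-03, -3.04214680e-06]), 'ee_pos': array([0.20012376, 0.51183473, 0.24420658]), 'orientation': array([-0.58211286, -3.086571  ,  0.00310972]), 'wrist_force': array([ 0.96096907, -0.37247565, -0.27894397]), 'wrist_torque': array([0.01592467, 0.02663356, 0.00154455]), 'opening': 0.08514778360977653}
```

View pics/top0.png

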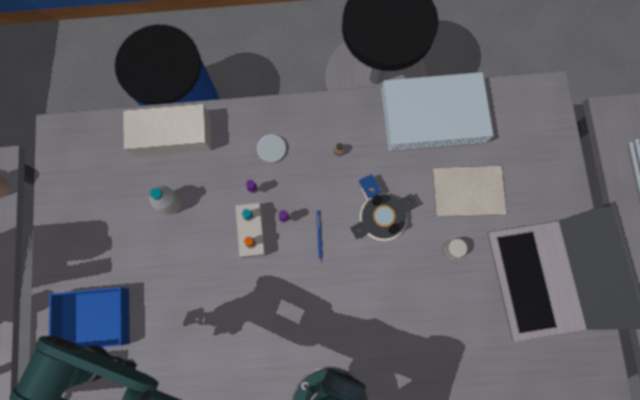

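View pics/side0.png

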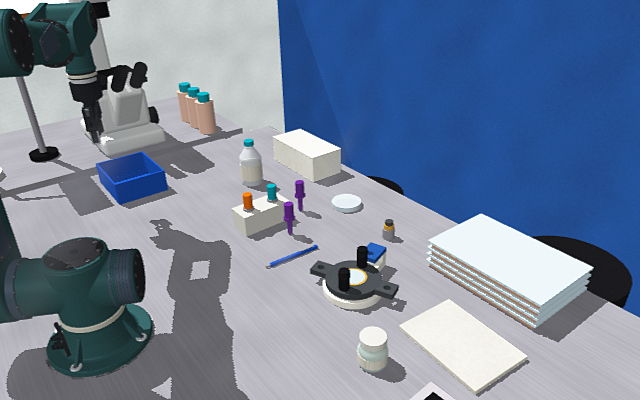

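```bash
cat > h.py <<'E'
import numpy as np,cv2
def ray(f,u,v,z):
    """world point where pixel ray meets plane z"""
    R,t,K=f["R"],f["t"],f["K"]
    c=-R.T@t; d=R.T@np.linalg.inv(K)@np.array([u,v,1.])
    return c+d*(z-c[2])/d[2]
def proj(f,X):
    p=f["K"]@(f["R"]@np.asarray(X,float)+f["t"]); return p[:2]/p[2]
def tri(f,p,g,q):
    A=[];b=[]
    for h,(u,v) in((f,p),(g,q)):
        c=-h["R"].T@h["t"]; d=h["R"].T@np.linalg.inv(h["K"])@np.array([u,v,1.]); d/=np.linalg.norm(d)
        P=np.eye(3)-np.outer(d,d);A.append(P);b.append(P@c)
    A=np.vstack(A);b=np.hstack(b);x=np.linalg.lstsq(A,b,rcond=None)[0]
    return x,np.linalg.norm(A@x-b)
def load(n): return dict(np.load(n))
def blobs(f,lo,hi,amin=15):
    hsv=cv2.cvtColor(f["color"],cv2.COLOR_RGB2HSV)
    m=cv2.inRange(hsv,lo,hi); n,l,s,c=cv2.connectedComponentsWithStats(m)
    return [(s[i].tolist(),c[i].round(2).tolist()) for i in range(1,n) if s[i,4]>=amin],l
E
python3 - <<'E'
from h import *
t=load("f_top.npz");s=load("f_side.npz")
a=t["color"][160:270,215:435]; cv2.imwrite("pics/tz.png",cv2.resize(a[:,:,::-1],None,fx=3.6,fy=3.6,interpolation=cv2.INTER_CUBIC))
a=s["color"][170:310,220:410]; cv2.imwrite("pics/sz.png",cv2.resize(a[:,:,::-1],None,fx=4,fy=4,interpolation=cv2.INTER_CUBIC))
for f in(t,s):
  for nm,lo,hi in(("teal",(80,100,40),(98,255,255)),("orange",(5,150,80),(18,255,255)),("purple",(130,80,40),(160,255,255)),("blue",(104,130,50),(125,255,255)),("black",(0,0,0),(180,255,28))):
    for b in blobs(f,lo,hi)[0]: 
        x,y=b[1]
        if 200<x<520 and 130<y<330: print(nm,b)
E
```

```text
teal ([243, 210, 9, 9, 63], [246.79, 213.84])
orange ([245, 238, 9, 8, 56], [249.0, 241.39])
purple ([246, 180, 11, 12, 98], [251.01, 185.85])
purple ([279, 210, 10, 12, 93], [283.37, 215.78])
blue ([360, 175, 21, 22, 235], [369.83, 185.39])
blue ([318, 228, 4, 30, 78], [319.27, 242.32])
black ([373, 200, 7, 5, 18], [375.78, 202.39])
teal ([243, 139, 11, 8, 70], [248.01, 142.34])
teal ([266, 183, 11, 17, 138], [271.2, 191.09])
orange ([243, 192, 10, 17, 140], [247.15, 200.1])
purple ([295, 180, 10, 31, 204], [299.33, 192.52])
purple ([283, 202, 12, 33, 238], [288.58, 215.29])
blue ([366, 242, 20, 21, 268], [374.47, 251.84])
blue ([270, 245, 48, 22, 180], [293.03, 255.29])
black ([368, 176, 35, 18, 171], [387.81, 183.55])
black ([357, 246, 11, 23, 189], [361.55, 257.38])
black ([339, 268, 11, 24, 201], [343.82, 280.25])
```

View pics/tz.png

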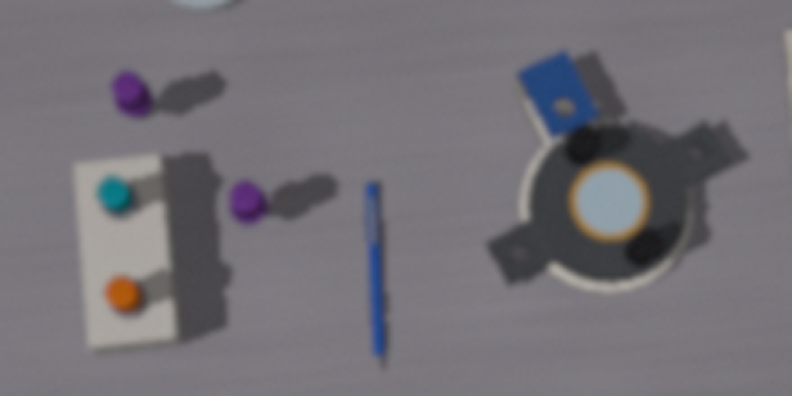

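View pics/sz.png

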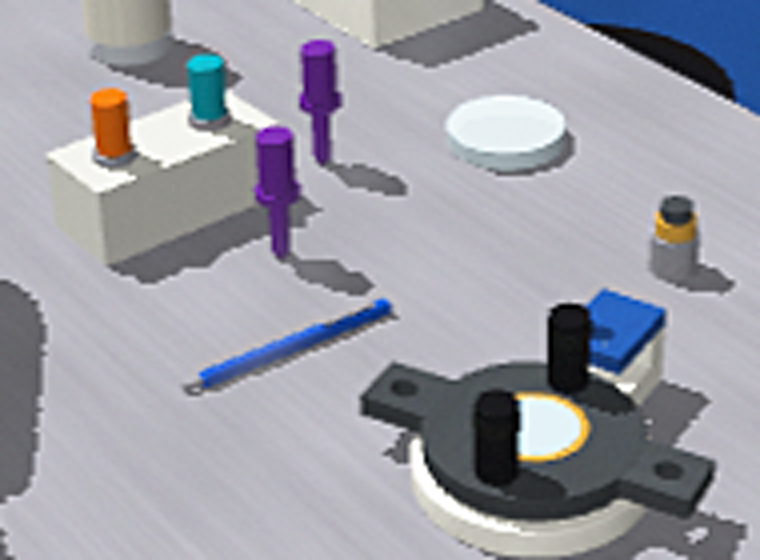

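```bash
python3 - <<'E'
from h import *
t=load("f_top.npz");s=load("f_side.npz")
for f in(t,s): print("cam",-f["R"].T@f["t"])
T=lambda x,y:((x+.5)/3.6-.5+215,(y+.5)/3.6-.5+160)
S=lambda x,y:((x+.5)/4-.5+220,(y+.5)/4-.5+170)
P={"hole1":(T(698,153),S(667,470)),"hole2":(T(519,254),S(404,387)),"clevhole":(T(564,106),S(602,332)),
"ring":(T(610,201),S(530,427)),"teal":((246.79,213.84),(271.2,191.09)),"orange":((249,241.39),(247.15,200.1)),
"purpA":((251.01,185.85),(299.33,192.52)),"purpB":((283.37,215.78),(288.58,215.29))}
for k,(p,q) in P.items(): print(k,*[np.round(v,4) for v in tri(t,p,s,q)], "top z-ray",ray(t,*p,.038)[:2].round(4),"side",ray(s,*q,.038)[:2].round(4))
for nm,z in (("clevhole",.054),):
  p,q=P[nm];print(nm,ray(t,*p,z).round(4),ray(s,*q,z).round(4))
# zoom more
a=t["color"][170:245,345:430]; cv2.imwrite("pics/tz2.png",cv2.resize(a[:,:,::-1],None,fx=8,fy=8,interpolation=cv2.INTER_CUBIC))
a=s["color"][235:310,305:405]; cv2.imwrite("pics/sz2.png",cv2.resize(a[:,:,::-1],None,fx=8,fy=8,interpolation=cv2.INTER_CUBIC))
E
```

```text
cam [0.27528484 0.00442281 1.55566944]
cam [-0.09190443 -0.91326606  0.7626219 ]
hole1 [ 0.553  -0.2871  0.0409] 0.0004 top z-ray [ 0.5538 -0.2878] side [ 0.5553 -0.2845]
hole2 [ 0.4835 -0.1321  0.0405] 0.0012 top z-ray [ 0.4831 -0.1319] side [ 0.4864 -0.1296]
clevhole [ 0.5994 -0.1799  0.0561] 0.0004 top z-ray [ 0.6031 -0.182 ] side [ 0.6174 -0.1612]
ring [ 0.5187 -0.2099  0.0412] 0.0015 top z-ray [ 0.5202 -0.2109] side [ 0.5203 -0.2064]
teal [0.5509 0.1869 0.0902] 0.0 top z-ray [0.5607 0.1934] side [0.6007 0.2723]
orange [0.4713 0.1855 0.0893] 0.0002 top z-ray [0.4783 0.1918] side [0.5141 0.2693]
purpA [0.6385 0.1733 0.0615] 0.0005 top z-ray [0.6446 0.1758] side [0.6626 0.2098]
purpB [0.5407 0.0849 0.0611] 0.0009 top z-ray [0.5454 0.0859] side [0.5609 0.1179]
clevhole [ 0.5996 -0.18    0.054 ] [ 0.6017 -0.1778  0.054 ]
```

View pics/tz2.png

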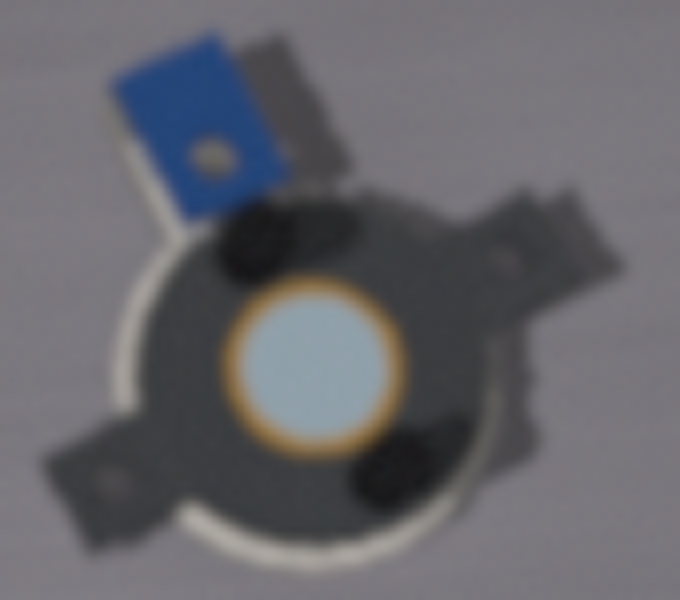

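View pics/sz2.png

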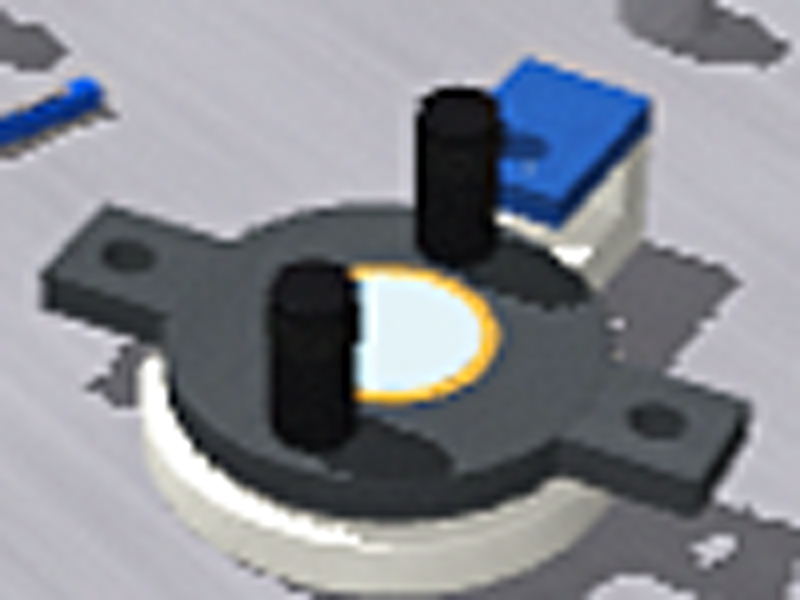

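```bash
cat >> h.py <<'E'
from scipy.spatial.transform import Rotation as Ro
def down(phi):
    """tool down, jaw axis y at world angle phi"""
    z=np.array([0,0,-1.]);y=np.array([np.cos(phi),np.sin(phi),0]);x=np.cross(y,z)
    return Ro.from_matrix(np.c_[x,y,z]).as_rotvec()
E
python3 - <<'E'
from h import *
from workcell import r
t=load("f_top.npz");s=load("f_side.npz")
T=lambda x,y:((x+.5)/8-.5+345,(y+.5)/8-.5+170)
S=lambda x,y:((x+.5)/8-.5+305,(y+.5)/8-.5+235)
P={"h1":(T(508,258),S(658,420)),"h2":(T(113,484),S(128,254)),"ch":(T(213,155),None),
"b1":(T(110,85),S(530,60)),"b2":(T(215,32),S(652,102)),"b3":(T(290,168),S(556,222)),"P1":(T(258,228),S(458,112)),"P2":(T(405,458),S(313,287))}
X={}
for k,(p,q) in P.items():
    if q is None: X[k]=ray(t,*p,.056)
    else: X[k],e=tri(t,p,s,q); print(k,X[k].round(4),round(e,4))
A=(X["h1"]+X["h2"])/2
print("axis",A, "post mid",(X["P1"]+X["P2"])/2)
an=lambda v:np.degrees(np.arctan2(v[1],v[0]))
print("stage h1",an(X["h1"]-X["h2"]),"posts P1-P2",an(X["P1"]-X["P2"]))
print("clev: hole",an(X["ch"]-A),X["ch"],np.linalg.norm((X["ch"]-A)[:2]))
# top-view plate edges at z=.054
c=[ray(t,*T(*p),.056)[:2] for p in((110,85),(215,32),(290,168),(187,222))]
print("edges",an(c[0]-c[3]),an(c[1]-c[2]),an(c[0]-c[1])-90, [np.linalg.norm(c[i]-c[i-1]).round(4) for i in range(4)])
print(an(X["b2"]-X["b3"]),an(X["b1"]-X["b2"])-90)
for th in (-156,-70):
  for h in (0,180):
    a=np.radians(th); p=[A[0]+.048*np.cos(a),A[1]+.048*np.sin(a),.074]
    print(th,h,r.inverse_kinematics(p,down(a+np.pi/2+np.radians(h))))
E
```

```text
h1 [ 0.5547 -0.2863  0.0396] 0.0002
h2 [ 0.4838 -0.1318  0.0404] 0.001
b1 [ 0.6311 -0.1454  0.0551] 0.0024
b2 [ 0.6469 -0.1857  0.0544] 0.0006
b3 [ 0.5919 -0.207   0.0469] 0.0038
P1 [ 0.5644 -0.1887  0.088 ] 0.0001
P2 [ 0.4757 -0.2306  0.0909] 0.0012
axis [ 0.51925681 -0.20904305  0.04000888] post mid [ 0.52006036 -0.20965885  0.08947282]
stage h1 -65.3579540290515 posts P1-P2 25.295459680297935
clev: hole 20.20207387748316 [ 0.59963607 -0.17946594  0.056     ] 0.08564829305951206
edges 22.902456575338842 22.135477944532568 22.219971589348745 [np.float64(0.0587), np.float64(0.0442), np.float64(0.0582), np.float64(0.0434)]
21.106586239742672 21.39284695233252
-156 0 [-5.55660390e-01  1.36421010e-01  1.66574955e+00 -4.44089210e-16
  1.33942210e+00  5.96256916e-01]
-156 180 [-5.55660390e-01  1.36421010e-01  1.66574955e+00 -4.44089210e-16
  1.33942210e+00 -2.54533574e+00]
-70 0 [-5.38603821e-01  2.73482451e-01  1.50184283e+00 -4.44089210e-16
  1.36626737e+00 -8.87669672e-01]
-70 180 [-5.38603821e-01  2.73482451e-01  1.50184283e+00 -4.44089210e-16
  1.36626737e+00  2.25392298e+00]
```

```bash
python3 - <<'E'
from h import *
from workcell import r
A=np.array([.5195,-.2093]); a0,a1=np.radians([-155,-68.7])
pose=lambda a,z:(np.r_[A+.048*np.array([np.cos(a),np.sin(a)]),z],down(a+np.pi/2))
p,o=pose(a0,.20); r.goto(p,o); 
p,o=pose(a0,.076); print(r.servo_line(p,speed=.15,guard=10)); print(r.observe()["ee_pos"],r.observe()["time_s"])
f=r.grab_frame("side"); cv2.imwrite("pics/s1.png",f["color"][:,:,::-1])
f=r.grab_frame("top"); cv2.imwrite("pics/t1.png",f["color"][:,:,::-1])
E
```

```text
False
[ 0.47678943 -0.22996399  0.07713576] 3.8667
```

View pics/s1.png

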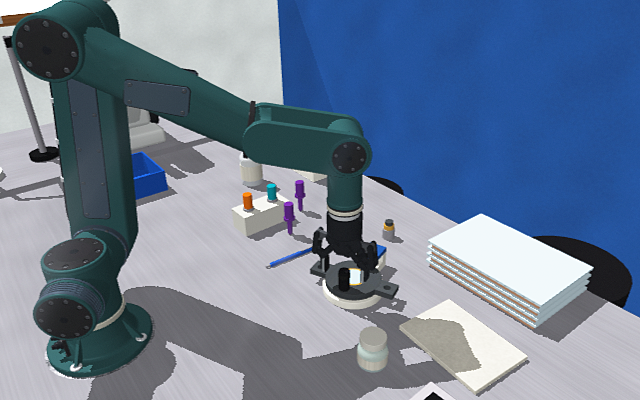

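The post (343,280) stands between the open jaws at (318,255) and (372,262). Next I cage it loosely and sweep.

```bash
python3 - <<'E'
from h import *
from workcell import r
A=np.array([.5195,-.2093]); a0,a1=np.radians([-155,-68.7])
pose=lambda a,z:(np.r_[A+.048*np.array([np.cos(a),np.sin(a)]),z],down(a+np.pi/2))
r.move_gripper(.031); s=r.observe(); print(s["opening"],s["wrist_force"],s["time_s"])
for a in np.linspace(a0,a1,8)[1:]:
    p,o=pose(a,.076); print(r.servo_line(p,o,speed=.06,guard=40), r.observe()["wrist_force"].round(1))
r.move_gripper(.020); s=r.observe(); print(s["opening"],s["ee_pos"],s["wrist_force"],s["time_s"])
r.move_gripper(.06)
p,o=pose(a1,.20); r.servo_line(p,speed=.2)
# clear the view toward the rack
tp=np.array([.551,.187,.20]); r.goto(tp,down(np.radians(90)))
s=r.observe(); print(s["ee_pos"],s["joint_pos"].round(2),s["time_s"])
for n in("top","side"):
    f=r.grab_frame(n); np.savez(f"g_{n}.npz",**f); cv2.imwrite(f"pics/{n}2.png",f["color"][:,:,::-1])
t=load("g_top.npz");s=load("g_side.npz")
a=t["color"][170:245,345:430]; cv2.imwrite("pics/tz3.png",cv2.resize(a[:,:,::-1],None,fx=8,fy=8,interpolation=cv2.INTER_CUBIC))
a=s["color"][235:310,305:405]; cv2.imwrite("pics/sz3.png",cv2.resize(a[:,:,::-1],None,fx=8,fy=8,interpolation=cv2.INTER_CUBIC))
E
```

```text
0.03099146818666282 [ 0.09103745 -0.81335677  0.51449512] 4.5333
False [-0.1 -1.   0.3]
False [ 0.5 -0.4 -0.1]
False [-0.   0.5  0.1]
False [0.3 0.1 1.1]
False [ 0.2 -0.9  0.2]
False [ 0.9 -0.5 -0.3]
False [-0.6  0.6 -0.5]
0.024299258434805102 [ 0.53648011 -0.25428389  0.07634222] [-3.4619006  -1.14103734  2.1380224 ] 7.3167
[0.55134543 0.18594345 0.19981023] [ 0.23  0.17  1.37 -0.    1.6  -1.34] 10.1333
```

View pics/tz3.png

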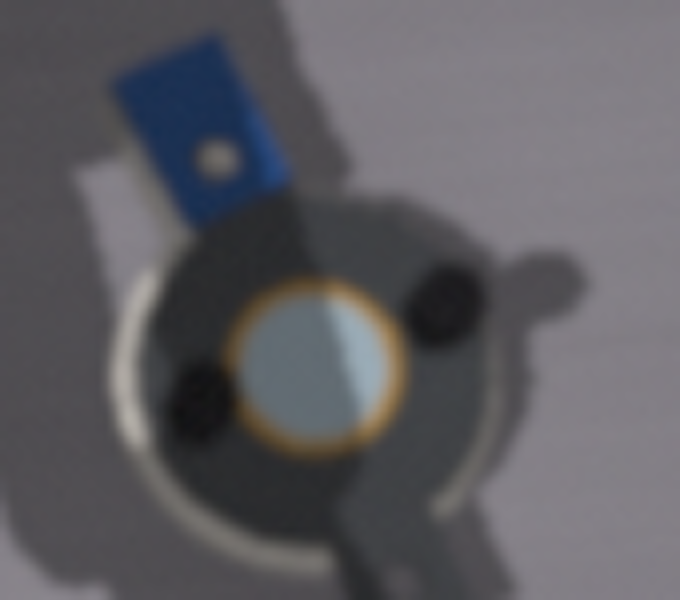

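View pics/sz3.png

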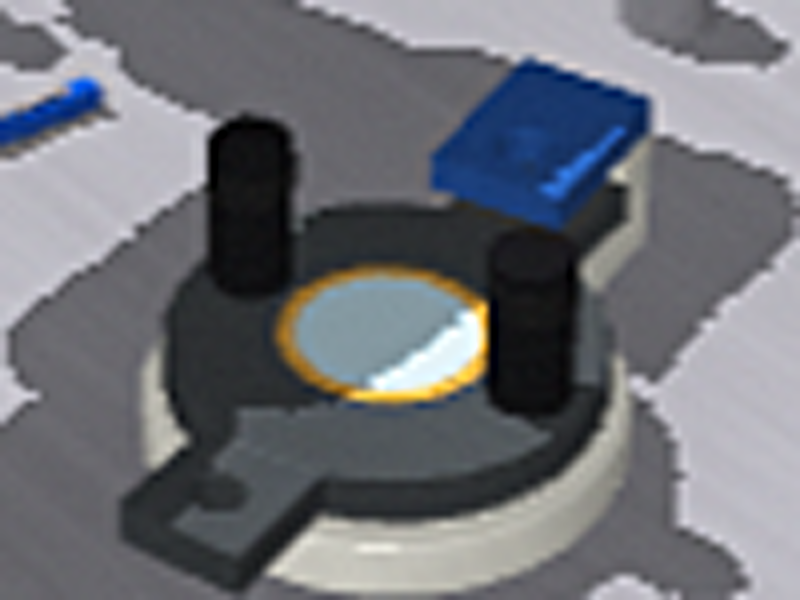

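View pics/side2.png

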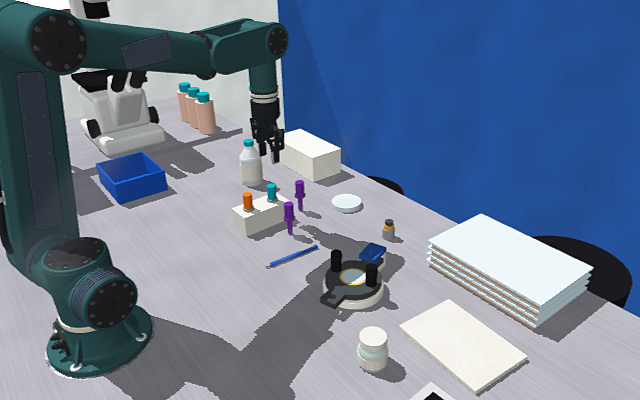

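View pics/top2.png

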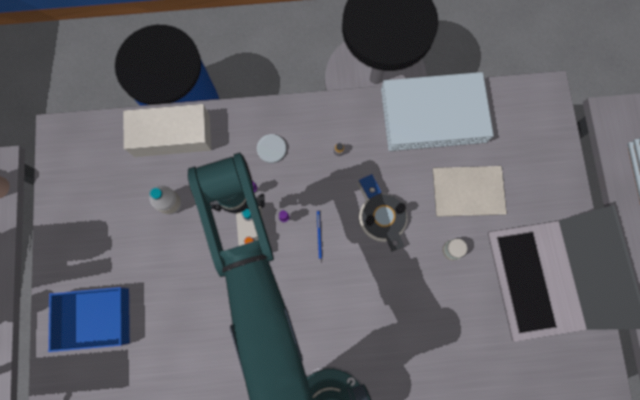

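```bash
python3 - <<'E'
from h import *
t=load("g_top.npz");s=load("g_side.npz")
a=t["color"][165:255,345:430]; a=cv2.convertScaleAbs(a,alpha=1.8); cv2.imwrite("pics/tz4.png",cv2.resize(a[:,:,::-1],None,fx=6.6,fy=6.6,interpolation=cv2.INTER_CUBIC))
T=lambda x,y:((x+.5)/8-.5+345,(y+.5)/8-.5+170)
S=lambda x,y:((x+.5)/8-.5+305,(y+.5)/8-.5+235)
an=lambda v:np.degrees(np.arctan2(v[1],v[0]))
L,_=tri(t,T(200,396),s,S(250,136));R,_=tri(t,T(452,297),s,S(533,252))
H,_=tri(t,T(402,580),s,S(222,492)); C,e=tri(t,T(217,158),s,S(523,144))
print(L,R,"ang",an(L-R)-90, "H",H,"C",C,e, an(C-H),an(np.array([.5195,-.2093,0])-H))
# side masks of the posts (black)
E
```

```text
[ 0.50616978 -0.16174994  0.08987468] [ 0.53322978 -0.25507187  0.08998346] ang 16.17025507789944 H [ 0.43946451 -0.23335707  0.03863913] C [ 0.59821322 -0.1807276   0.05729042] 0.00018616508363193923 18.341747181834542 16.729728268520308
```

View pics/tz4.png

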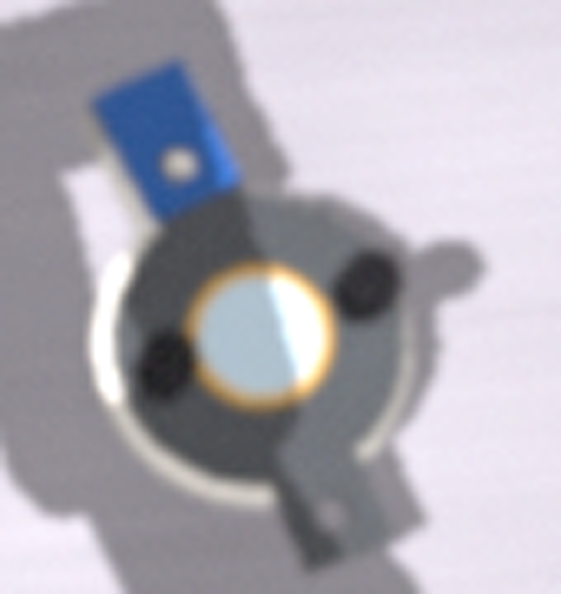

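The stage now reads 16.5° against about 20.9° for the clevis. The jaws closed 3 mm away from where the cameras put the post, so I expect a camera/arm offset. I'll correct this with a relative nudge.

```bash
python3 - <<'E'
from h import *
from workcell import r
o=down(np.radians(21)); p=np.array([.5400,-.2531,.15])
r.goto(p,o); r.servo_line([*p[:2],.077],speed=.15,guard=15)
r.move_gripper(.020); s=r.observe(); print(s["opening"],s["ee_pos"],s["wrist_force"],s["time_s"])
f=r.grab_frame("side");a=f["color"][205:310,285:425]; cv2.imwrite("pics/sz5g.png",cv2.resize(a[:,:,::-1],None,fx=5.6,fy=5.6,interpolation=cv2.INTER_CUBIC))
r.move_gripper(.06); r.servo_line([*p[:2],.15],speed=.2)
r.goto([.551,.187,.20],down(np.radians(90)))
s=r.observe(); print(s["time_s"])
for n in("top","side"):
    f=r.grab_frame(n); np.savez(f"g_{n}.npz",**f)
t=load("g_top.npz");s=load("g_side.npz")
a=t["color"][165:255,345:430]; a=cv2.convertScaleAbs(a,alpha=1.8);cv2.imwrite("pics/tz5.png",cv2.resize(a[:,:,::-1],None,fx=6.6,fy=6.6,interpolation=cv2.INTER_CUBIC))
a=s["color"][235:310,305:405]; a=cv2.convertScaleAbs(a,alpha=1.5);cv2.imwrite("pics/sz5.png",cv2.resize(a[:,:,::-1],None,fx=8,fy=8,interpolation=cv2.INTER_CUBIC))
E
```

```text
0.02449928196457039 [ 0.54045909 -0.25414079  0.07905888] [-1.49617139 -0.91094303  6.44631674] 12.9
15.525
```

View pics/tz5.png

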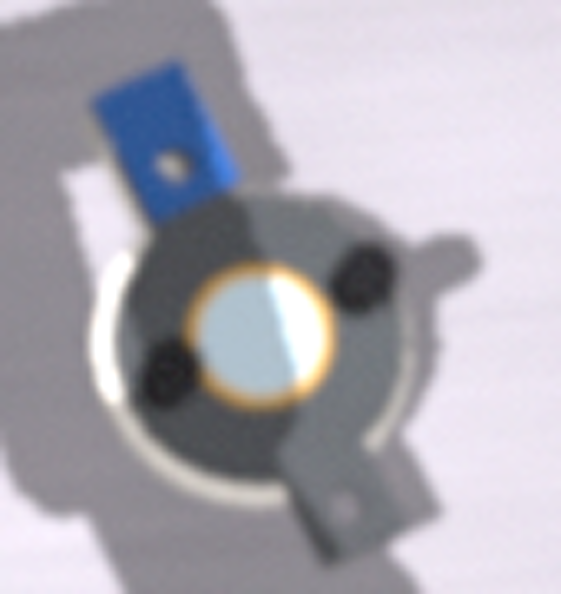

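View pics/sz5.png

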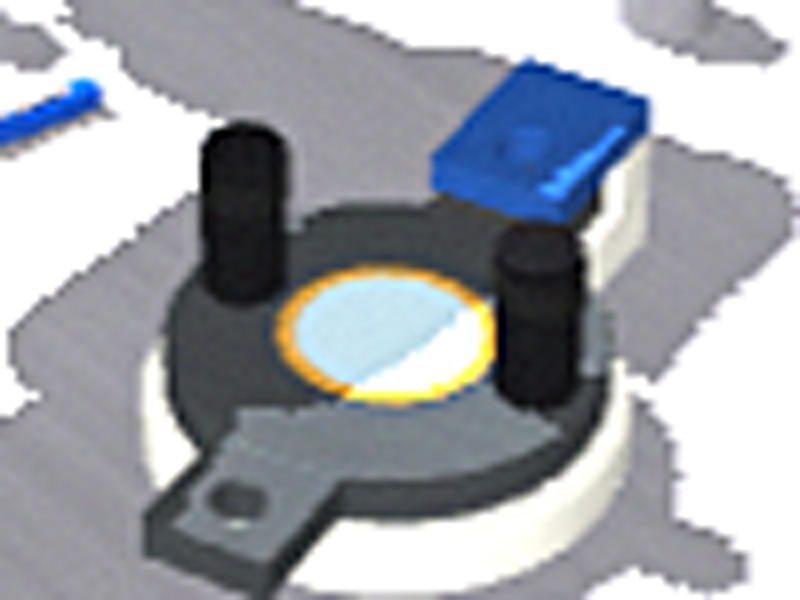

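View pics/sz5g.png

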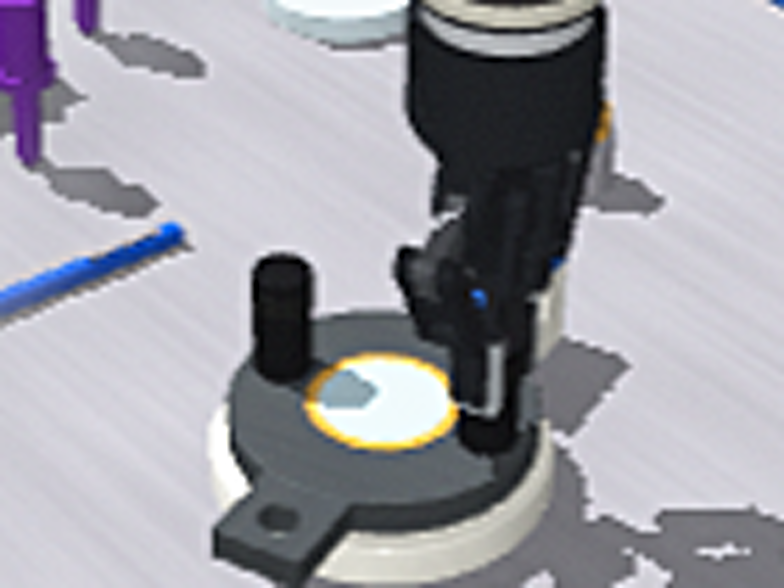

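```bash
python3 - <<'E'
from h import *
t=load("g_top.npz");s=load("g_side.npz")
T=lambda x,y:((x+.5)/6.6-.5+345,(y+.5)/6.6-.5+165)
S=lambda x,y:((x+.5)/8-.5+305,(y+.5)/8-.5+235)
an=lambda v:np.degrees(np.arctan2(v[1],v[0]))
L,_=tri(t,T(169,366),s,S(243,144));R,_=tri(t,T(366,272),s,S(540,246))
H,e=tri(t,T(345,506),s,S(237,498))
print(L,R,"ang",an(L-R)-90, "H",H,e,an(np.array([.5195,-.2093,0])-H))
# direct prediction for a given angle, axis: pixel of free hole & posts, with z bias 2 mm
A=np.array([.5195,-.2090])
for d in (19,20,21,22,23):
    a=np.radians(d); u=np.array([np.cos(a),np.sin(a)])
    h=np.r_[A-.085*u,.040]; c=np.r_[A+.085*u,.056]
    f=lambda q:((q[0]-345+.5)*6.6-.5,(q[1]-165+.5)*6.6-.5); g=lambda q:((q[0]-305+.5)*8-.5,(q[1]-235+.5)*8-.5)
    print(d,"free hole",np.round(f(proj(t,h))),np.round(g(proj(s,h))),"clev",np.round(f(proj(t,c))),np.round(g(proj(s,c))))
a=t["color"][170:205,350:390]; a=cv2.convertScaleAbs(a,alpha=1.8);cv2.imwrite("pics/tz6.png",cv2.resize(a[:,:,::-1],None,fx=15,fy=15,interpolation=cv2.INTER_CUBIC))
E
```

```text
[ 0.50299143 -0.16306997  0.08927145] [ 0.53686324 -0.25301551  0.08896777] ang 20.63543631717802 H [ 0.44078123 -0.23913407  0.03976612] 5.4226231168304184e-05 20.756489867716365
19 free hole [340. 510.] [227. 495.] clev [180. 160.] [528. 147.]
20 free hole [343. 509.] [231. 497.] clev [177. 161.] [524. 145.]
21 free hole [346. 507.] [236. 499.] clev [174. 163.] [519. 144.]
22 free hole [349. 506.] [240. 501.] clev [171. 164.] [515. 142.]
23 free hole [352. 504.] [245. 502.] clev [168. 166.] [510. 141.]
```

View pics/tz6.png

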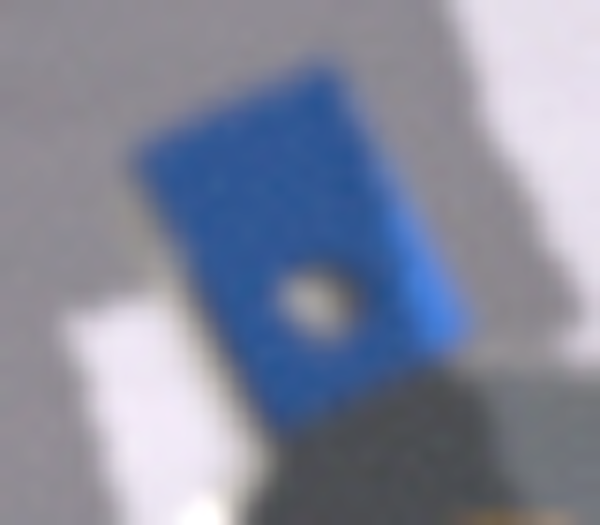

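```bash
python3 - <<'E'
from h import *
from workcell import r
o=down(np.radians(90)); p=np.array([.5535,.187])
r.servo_line([*p,.14],speed=.2)
print(r.servo_line([*p,.085],speed=.1,guard=10))
print(r.observe()["wrist_force"])
r.move_gripper(.015); s=r.observe(); print(s["opening"],s["ee_pos"],s["wrist_force"])
print(r.servo_line([*p,.25],speed=.2)); s=r.observe();print(s["opening"],s["wrist_force"])
# to above clevis
c=np.array([.6025,-.1785]); r.goto([*c,.20],o); r.servo_line([*c,.165],speed=.1)
r.sleep(.3)
s=r.observe();print(s["opening"],s["ee_pos"],s["joint_pos"].round(2),s["time_s"])
for n in("top","side"):
    f=r.grab_frame(n); np.savez(f"k_{n}.npz",**f)
t=load("k_top.npz");s=load("k_side.npz")
a=t["color"][140:240,310:430]; a=cv2.convertScaleAbs(a,alpha=1.5);cv2.imwrite("pics/tz7.png",cv2.resize(a[:,:,::-1],None,fx=6,fy=6,interpolation=cv2.INTER_CUBIC))
a=s["color"][170:270,320:440]; a=cv2.convertScaleAbs(a,alpha=1.3);cv2.imwrite("pics/sz7.png",cv2.resize(a[:,:,::-1],None,fx=6,fy=6,interpolation=cv2.INTER_CUBIC))
E
```

```text
False
[-0.8882046   0.36775044 -0.31210711]
0.024694964973213145 [0.55424496 0.18725442 0.08623173] [-0.59709434  0.74663407  3.41834957]
False
0.024761540377736282 [-4.01243608e-02  5.81390381e-04 -1.40470964e+00]
0.024596647904298254 [ 0.60284629 -0.17867346  0.16587866] [-0.38  0.29  1.3  -0.    1.56 -1.95] 20.35
```

View pics/tz7.png

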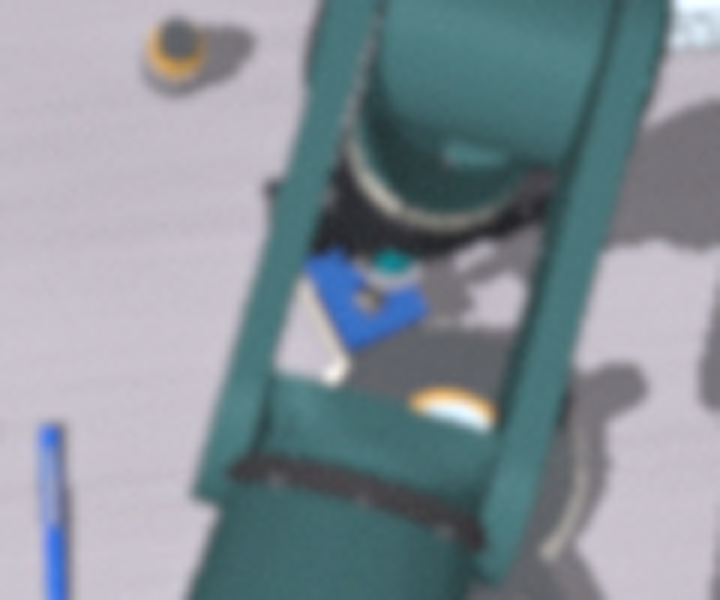

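View pics/sz7.png

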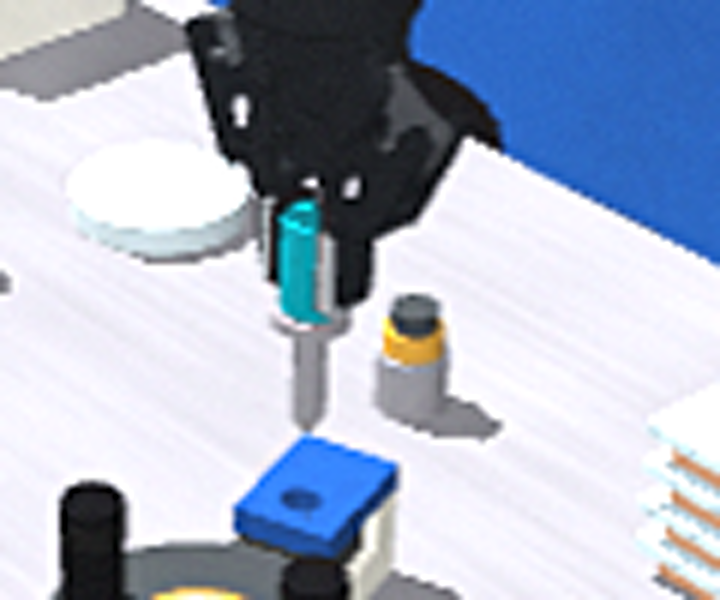

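```bash
python3 - <<'E'
from h import *
t=load("k_top.npz");s=load("k_side.npz")
a=t["color"][175:200,355:390]; a=cv2.convertScaleAbs(a,alpha=1.9);A=cv2.resize(a[:,:,::-1],None,fx=11,fy=11,interpolation=cv2.INTER_CUBIC)
b=s["color"][200:262,350:390]; b=cv2.convertScaleAbs(b,alpha=1.3);B=cv2.resize(b[:,:,::-1],None,fx=9,fy=9,interpolation=cv2.INTER_CUBIC)
C=np.zeros((max(A.shape[0],B.shape[0]),A.shape[1]+B.shape[1],3),np.uint8);C[:A.shape[0],:A.shape[1]]=A;C[:B.shape[0],A.shape[1]:]=B
cv2.imwrite("pics/k8.png",C);print(C.shape,A.shape)
E
```

```text
(558, 745, 3) (275, 385, 3)
```

View pics/k8.png

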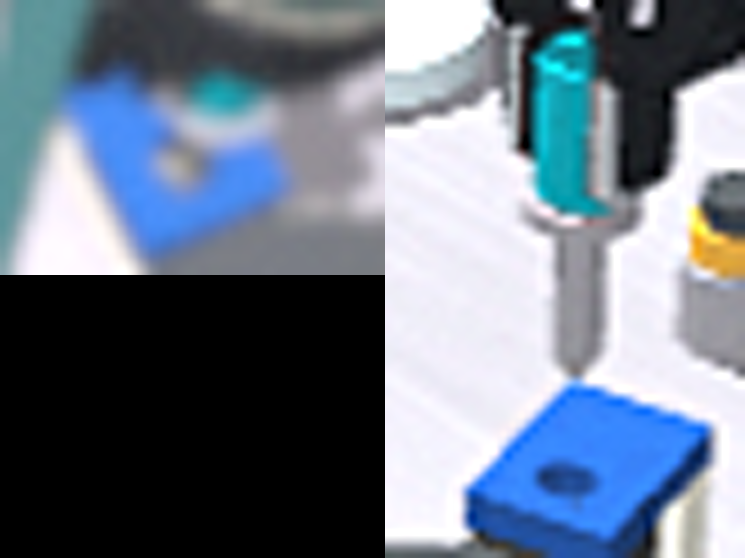

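```bash
python3 - <<'E'
from h import *
from workcell import r
t=load("k_top.npz");s=load("k_side.npz")
X,e=tri(t,(374.7,181.7),s,(371.3,224.2)); print("flange",X,e, X-r.observe()["ee_pos"])
tip=(370.9,241.5)
ch_s=(350+(567-385+.5)/9-.5,200+480.5/9-.5); ch_t=(355+180.5/11-.5,175+168.5/11-.5)
print("hole tri",tri(t,ch_t,s,ch_s))
for z in(.09,.093): print("tip side ray",ray(s,*tip,z))
for z in(.054,.056,.058): print("hole side ray",ray(s,*ch_s,z), "px",ch_s)
# side-direction coordinate w=(.798,-.603)
w=s["R"][0,:2]; X0=ray(s,*tip,.092); H0=ray(s,*ch_s,.056)
print("lateral side: pin",X0[:2]@w,"hole",H0[:2]@w)
print("top: flange",ray(t,374.7,181.7,.1425),"hole",ray(t,371.7,189.4,.056))
E
```

```text
flange [ 0.60073794 -0.1808194   0.13779525] 0.0016517330751233657 [-0.00192537 -0.00218346 -0.02770955]
hole tri (array([ 0.59812853, -0.17904129,  0.05516262]), np.float64(0.0014610323111067833))
tip side ray [ 0.59891328 -0.18204597  0.09      ]
tip side ray [ 0.59583212 -0.18530732  0.093     ]
hole side ray [ 0.60034376 -0.17813007  0.054     ] px (369.77777777777777, 252.88888888888889)
hole side ray [ 0.59838997 -0.18020491  0.056     ] px (369.77777777777777, 252.88888888888889)
hole side ray [ 0.59643618 -0.18227974  0.058     ] px (369.77777777777777, 252.88888888888889)
lateral side: pin 0.5871695988921375 hole 0.5859710023197656
top: flange [ 0.6006606  -0.18087151  0.1425    ] hole [ 0.59811103 -0.18082088  0.056     ]
```

```bash
python3 - <<'E'
from h import *
from workcell import r
c=np.array([.6009,-.1779])
r.servo_line([*c,.165],speed=.05)
for z,g in((.128,8),(.120,8),(.112,8),(.105,8),(.098,8),(.088,8),(.080,8)):
    b=r.servo_line([*c,z],speed=.05,guard=g); s=r.observe()
    print(z,b,s["ee_pos"].round(4),s["wrist_force"].round(2),s["opening"].round(4),s["time_s"])
    if b: break
for n in("top","side"):
    f=r.grab_frame(n); np.savez(f"m_{n}.npz",**f)
t=load("m_top.npz");s=load("m_side.npz")
a=t["color"][175:200,355:390]; a=cv2.convertScaleAbs(a,alpha=1.9);A=cv2.resize(a[:,:,::-1],None,fx=11,fy=11,interpolation=cv2.INTER_CUBIC)
b=s["color"][205:267,350:390]; b=cv2.convertScaleAbs(b,alpha=1.3);B=cv2.resize(b[:,:,::-1],None,fx=9,fy=9,interpolation=cv2.INTER_CUBIC)
C=np.zeros((max(A.shape[0],B.shape[0]),A.shape[1]+B.shape[1],3),np.uint8);C[:A.shape[0],:A.shape[1]]=A;C[:B.shape[0],A.shape[1]:]=B
cv2.imwrite("pics/m9.png",C)
E
```

```text
Traceback (most recent call last):
AttributeError: 'float' object has no attribute 'round'
```

```bash
cat > ins.py <<'E'
from h import *
from workcell import r
import sys
def run(c,zs,pic):
    for z,g in zs:
        b=r.servo_line([*c,z],speed=.05,guard=g); s=r.observe()
        print(z,b,s["ee_pos"].round(4),s["wrist_force"].round(2),round(s["opening"],4),s["time_s"])
        if b: break
    look(pic)
def look(pic):
    F={n:r.grab_frame(n) for n in("top","side")}; t,s=F["top"],F["side"]
    a=t["color"][175:200,355:390]; a=cv2.convertScaleAbs(a,alpha=1.9);A=cv2.resize(a[:,:,::-1],None,fx=11,fy=11,interpolation=cv2.INTER_CUBIC)
    b=s["color"][210:272,350:390]; b=cv2.convertScaleAbs(b,alpha=1.3);B=cv2.resize(b[:,:,::-1],None,fx=9,fy=9,interpolation=cv2.INTER_CUBIC)
    C=np.zeros((max(A.shape[0],B.shape[0]),A.shape[1]+B.shape[1],3),np.uint8);C[:A.shape[0],:A.shape[1]]=A;C[:B.shape[0],A.shape[1]:]=B
    cv2.imwrite(f"pics/{pic}.png",C)
E
python3 - <<'E'
from ins import *
s=r.observe(); print(s["ee_pos"],s["wrist_force"])
run([.6009,-.1779],((.120,8),(.112,8),(.105,8),(.098,8),(.088,8),(.080,8)),"m9")
E
```

```text
[ 0.60112007 -0.17799847  0.12839418] [ 0.69186324 -0.57093675 -0.23527858]
0.12 False [ 0.6011 -0.1779  0.1196] [ 1.52 -0.28 -1.02] 0.0245 21.9
0.112 False [ 0.6011 -0.1779  0.1114] [ 2.48 -0.55 -2.89] 0.0246 22.2083
0.105 False [ 0.6011 -0.1779  0.1044] [ 3.7   0.62 -1.63] 0.0245 22.5
0.098 False [ 0.6011 -0.1779  0.0974] [ 4.27 -0.68 -3.39] 0.0246 22.7917
0.088 False [ 0.601  -0.1779  0.0871] [ 5.88 -1.41 -3.43] 0.0251 23.1417
0.08 True [ 0.6014 -0.178   0.0803] [-0.17  0.14  3.16] 0.0248 23.3833
```

View pics/m9.png

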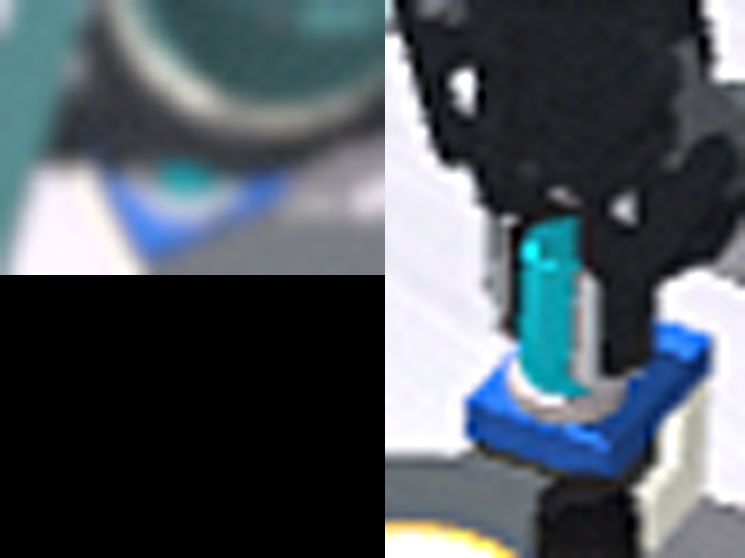

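The flange sits on the blue plate, at about (570,400) in the side view. TCP z is 0.0803, against 0.0802 expected when home. I'll press gently, release, back off and look.

```bash
python3 - <<'E'
from ins import *
p=r.observe()["ee_pos"]
print(r.servo_line([.6010,-.1779,.0785],speed=.03,guard=12)); s=r.observe(); print(s["ee_pos"],s["wrist_force"])
r.move_gripper(.06); r.servo_line([.6010,-.1779,.19],speed=.15)
r.goto([.40,.0,.28],down(np.radians(90)))
s=r.observe(); print(s["time_s"],s["wrist_force"],s["opening"])
F={n:r.grab_frame(n) for n in("top","side")}; 
for n in F: np.savez(f"z_{n}.npz",**F[n]); cv2.imwrite(f"pics/{n}_end.png",F[n]["color"][:,:,::-1])
b=F["side"]["color"][200:310,305:405]; cv2.imwrite("pics/sz_end.png",cv2.resize(b[:,:,::-1],None,fx=5.4,fy=5.4,interpolation=cv2.INTER_CUBIC))
E
```

```text
False
[ 0.60135435 -0.17797433  0.08022635] [-0.14315562  1.01916937  6.59665754]
26.15 [-0.24797199  0.24931901 -0.20242713] 0.060100412446828844
```

View pics/sz_end.png

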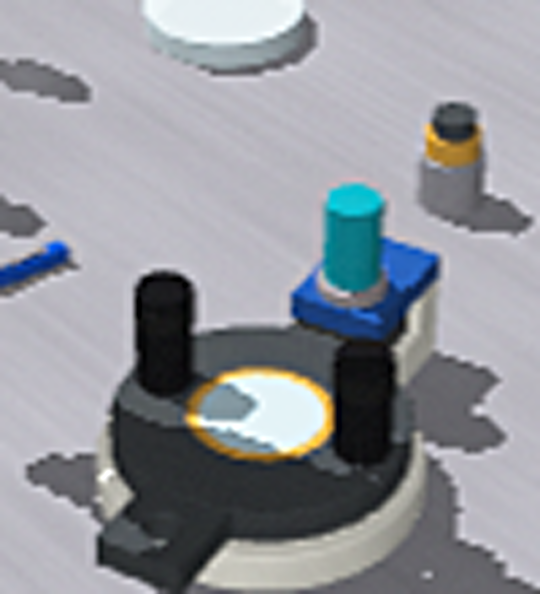

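View pics/side_end.png

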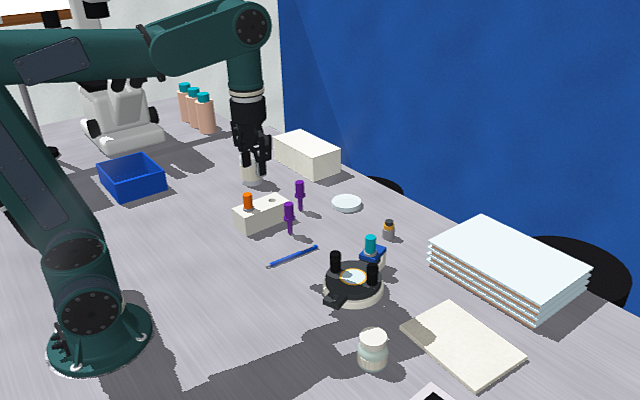

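View pics/top_end.png

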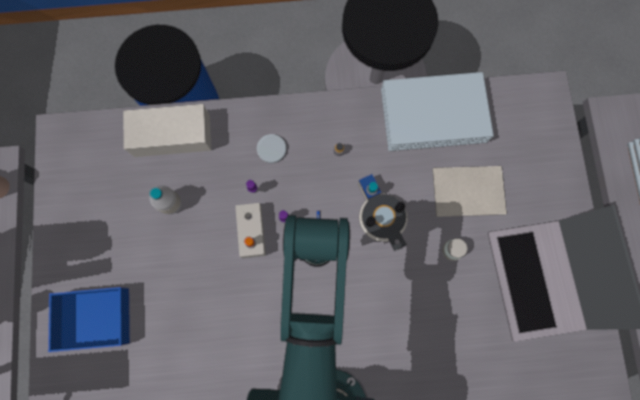

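The teal pin stands upright with its flange on the blue plate (side view (370,243)). The orange pin is still in the rack at (248,200) and the bystanders are where they were. I'll make one height check, then hand in.

```bash
python3 - <<'E'
from h import *
from workcell import r
t=load("z_top.npz");s=load("z_side.npz")
g=lambda f,x0,x1:[b for b in blobs(f,(80,100,40),(98,255,255))[0] if x0<b[1][0]<x1 and 170<b[1][1]<260]
a=g(t,360,385);b=g(s,355,385);print(a,b);print("head centre",tri(t,a[0][1],s,b[0][1]))
r.close_job()
E
```

```text
[([368, 182, 10, 11, 83], [372.6, 186.92])] [([365, 234, 11, 20, 192], [369.74, 243.45])]
head centre (array([ 0.59835656, -0.1802207 ,  0.08394896]), np.float64(0.0013771954974129154))
the job is handed in; nothing more can be done
```

The lock pin is down through the clevis, stage and mount with its flange home on the blue plate. I released it and handed the job in at about 26 s; the hand-in gives no verdict.

**Stage:** I caged one black post in the jaws, swept it about 86° round and closed on it to centre it. The cameras then showed the stage 4° short, because they disagree with the arm by about 3 mm. After a nudge measured relative to the clevis, the stage read 20.7° against about 20.8° for the clevis (its readings ranged from 20° to 22.5°).

**Pin:** I took the teal-headed pin from the rack, measured it in the hand against the hole in both views and shifted it by 1.7 mm. It went in with less than 8 N on the wrist.

**Last checks:**
- **Seating:** the tool stopped at z = 80.2 mm, where a fully home flange should put it, and did not go lower under about 7 N of press.
- **Position:** the pin stands upright at the clevis hole. The visible part of its head measures 84 mm high from two views. It measured 90 mm in the rack, so the 6 mm drop matches rack top to clevis plate.
- **Surroundings:** the gauge pin is still in the rack. The bystanders show no visible movement, though in the final views the arm partly hides the pen from above and the bottle from the side. The robot is touching nothing.
- **Disagreement:** the camera heights ran up to about 3 mm high in most readings, and the top and side views differed by up to about 2 mm.

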